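# Unlatch the roller cover of a sheet feeder

## Task

The rollers of the sheet feeder need cleaning: press the snap tab fully in with a fingertip, then push the released cover by its ridge off its seat, clear of the side rails, so that it lies flat in the feeder's open tray. Only press and push, do not pick the cover up, and leave the other things where they are.

Things in the scene. Friction and masses are not known exactly. Their poses are not given: they have to be found in the camera images.
- feeder: Fixed beige sheet feeder 380 (x) x 300 (y) x 104 mm. Origin: centre of underside; x = direction the cover slides off (about away from the robot), z up. A channel 112 mm wide runs along x in its top: deck at z 90 mm, flat shoulders beside it at 100. x -132 to -30 mm: the seat, with side rails whose lips (top at 104, in to y +-44) hold the cover down; then the snap tab; then the open tray to the end wall at x 175.
- seat_end (a point): End of the rails, on the deck's centre line: 30 mm to the -x side of the feeder's origin, 90 mm up. The cover is off its seat when its rear edge is past this point; the tray beyond is level with the seat and 205 mm long from here to its end wall.
- cover: Loose grey plate 96 (along the slide) x 100 x 8 mm, about 80 g, in the seat. Origin: centre of its underside, on the deck; x along the slide. A push ridge stands across its middle: 8 mm thick along x, 60 wide along y, its top 22 mm above the origin (14 above the plate). The plate's middle rides 3 mm over the deck to clear the pressed tab; the standing tab blocks it completely.
- ridge_top (a point): Middle of the top of the cover's push ridge, 22 mm above the cover's underside.
- tab_top (a point): Centre of the top face of the snap tab, a grey grooved rectangle 36 (x) x 40 (y) mm, 4 mm beyond the seated cover's far edge, on the centre line, 10 mm to the -x side of the feeder's origin. It stands 9 mm proud of the deck at the start and moves straight down when pressed.
- snap_tab (a joint): How far the snap tab is pressed in, m: 0 standing proud, 0.009 fully in (flush with the deck, at its stop). Pressing takes about 4 to 6 N; it stays where it is left, it does not spring back. The cover passes over it from about 0.006 on; press it fully in.
- spare_roller: Bystander, to be left alone: spare rubber roller standing upright on the feeder's left shoulder, 26 mm across, 42 mm tall. Origin: centre of its underside.
- clip_box: Bystander, to be left alone: cardboard clip box, 45 x 60 x 22 mm, on the feeder's right shoulder. Origin: centre of its underside.
- stamp: Bystander, to be left alone: rubber stamp with a round wooden handle, 51 mm tall, on the feeder's right shoulder near the robot. Origin: centre of its underside.
- stapler: Bystander, to be left alone: black stapler, 140 x 36 x 57 mm, on the counter. Origin: centre of its underside.
- tape_roll: Bystander, to be left alone: roll of tape lying flat, 90 mm across, 24 mm high. Origin: centre of its underside.
- glue: Bystander, to be left alone: white glue jar, 34 mm across, 95 mm tall. Origin: centre of its underside.
- pen_cup: Bystander, to be left alone: dark steel pen cup, 76 mm across, 100 mm tall. Origin: centre of its underside.
- notepad: Bystander, to be left alone: paper pad, 150 x 105 x 15 mm. Origin: centre of its underside.
Things that resemble listed ones, but are neither listed nor needed, are in the scene too. Leave any blue or purple look-alike of the cover alone.

How it is judged:
On the way, in this order (a step that is already met when the one before it is completed fails the run):
1. the snap tab is pressed in while the cover is still in its seat (value of joint snap_tab above 0.006 m and x of cover in the frame of feeder below -0.07 m), for 0.1 s.
2. the cover has been pushed off its seat, past the end of the rails (x of cover in the frame of feeder above 0.02 m), for 0.1 s.
At the end, for the whole second after the job is handed in: The cover's centre is more than 20 mm beyond the feeder's origin along the slide (its rear edge 2 mm or more past the end of the rails), lying flat in the tray (within 5 mm of deck height, tilt under 0.08 rad, within 30 mm of the centre line) and at rest; the tab is still in by more than 6 mm (x of cover in the frame of feeder above 0.02 m and z of cover in the frame of feeder between 0.085 and 0.095 m and angle between cover's own z axis and vertical below 0.08 rad and value of joint snap_tab above 0.006 m and y of cover in the frame of feeder between -0.03 and 0.03 m and linear speed of cover below 0.01 m/s); the robot touches nothing.
It fails at once if the cover is lifted more than 12 mm off the deck or tipped by more than 0.35 rad (z of cover in the frame of feeder above 0.102 m or angle between cover's own z axis and vertical above 0.35 rad).
It fails at once if a bystander is moved by more than 20 mm (distance of any of spare_roller, clip_box, stamp, stapler, tape_roll, glue, pen_cup, notepad from where it was at the start of the episode above 0.02 m).
It also fails if it takes over 42 s, if anything falls off the work surface, if the arm or the gripper's body presses on something with over 40 N, if the wrist force passes 120 N, or if a joint passes its speed limit or range.

## Robot

A 6-joint arm with a two-finger parallel gripper is mounted at the origin on the work surface. World frame = base frame: x ahead of the robot, y to its left, z up, the work surface at z = 0. Lengths are in m, angles in rad, forces in N, time in s.
With the tool pointing down it reaches from about 0.35 to 0.975 m from the base axis. Payload 4.9 kg.
Tool frame: the origin (TCP) lies midway between the tips of the shut fingers; the grasp point (between the pads) lies 19 mm behind it; z points along the fingers, y is the line along which they close (so a half turn about z gives the same grasp; the last joint's range is limited). The gripper opens to 85 mm and grips with 20 to 120 N. Pads are 22 mm wide; open, the fingers measure 114 mm over their backs; the gripper's body (76 mm by 85 mm) begins 54 mm behind the grasp point. The pads swing forward as they close: fully open they stand 13 mm farther back than shut.
Start: joints at [1.23, 0.053, 1.613, -0, 1.476, -0.119], TCP at [0.137, 0.61, 0.231] pointing down, gripper open.
Joint ranges: [-3.01, 3.01], [-1.01, 2.22], [0.06, 2.58], [-1.02, 4.17], [0.09, 2.62], [-3.14, 3.14]. Speed limits (rad/s): [2.57, 2.57, 3.14, 3.14, 3.14, 3.14].

## Interface

Orientations are given as a unit quaternion [w, x, y, z].
In Python, from plant import state, grab_frame, camera_info, job_done, spot_in, masks_of, pinpoint gives the robot as it stands.
- The arm moves only by the shell command python3 -m handwheel 'ROWS' [OPENING]. ROWS is JSON, a list that holds one entry, the list of rows, each a list of 6 numbers: the shift along the world's x, y, z in m, then the turn, a rotation vector about the world's x, y, z in degrees. In form: [[[tx, ty, tz, ax, ay, az], ...]]. A call has 1 to 20 rows; each row shifts and turns the commanded pose from where the row before left it; what a row does not reach is not made up. A row lasts 1/12 s, in which the tool goes at most 41.7 mm and 7.16 degrees, less where a joint would pass 70% of its speed; a pose out of reach is approached as far as the arm can. A call is refused whole if a number of a shift passes 0.0417 or a number of a turn 7.16, either way. A call with a gripper value outside its range is refused whole. OPENING is the opening, from 0 (shut) to 1 (fully open), set as the call begins (- or left out, the last holds). The fingers move at their own pace and stop on an object; the grip force is fixed at half the most. Time passes only in rows, so rows that do not move let the fingers close. It gives the time, the measured TCP pose, the force, the opening and the grip force at its end, in the units of the state.
- state(): the state, without advancing time (a new reading comes with each control period).
- grab_frame(name): name is "scene" or "top" or "wrist"; returns (picture, depth): 420x560x3 uint8, blue, green, red; 420x560 float32, m along the optical axis (not along the pixel's ray), 0 where there is no reading.
- camera_info(name): a dict with "fx", "fy", "cx", "cy" (pixels), "T" (4x4, takes a point from camera to world coordinates). Camera axes: x right, y up, looking along -z (the intrinsics and any distortion apply to the point x, -y, -z); pixel columns grow to the right and rows downward; lengths in m; the calibration is good to about 2 mm. A picture is of the moment at which its call begins: read the wrist's pose just before it. camera_info takes no time and is no camera call; for the wrist camera it gives the pose at the moment of the call.
- job_done(): hands the job in; it is judged then, once.
Trained networks look in the newest picture that a camera, given by its name, has taken for a name from the list of things; names that differ only in an ending like _2 or _b are one class to them, and where a whole thing is asked for, a point or a joint stands for the part that bears it (a point fixed in the world has none). Each returns a list of dicts, best first, with "conf" (0 to 1); they miss things now and then, are a little off and sometimes report something else, mostly with a low value. They report only what shows in the picture. A call takes as long as a camera call. They do not tell look-alikes from the thing itself.
- spot_in(camera, thing): "box" ([left, top, width, height] in pixels, round what is visible of it).
- masks_of(camera, thing): "region" (420x560 bool, what is visible of it) and "box" ([left, top, width, height] in pixels, round what is visible of it).
- pinpoint(camera, thing): "position" ([column, row] in pixels: a listed point, or the origin of a listed thing).
The state is a dict: "time": time; "joint_pos": joint angles; "joint_vel": joint speeds; "joint_efforts": joint torques, N m; "tool_pos": TCP position; "tool_rot": TCP orientation; "contact_force": force on the tool from outside, world axes, zero at the start; "ft_torque": the same for the moment, N m; "gripper_width": opening from 0.0 (shut) to 1.0 (fully open); "grasp_force": force on a finger pad.
Only numpy, scipy, OpenCV 4.12 (cv2) and the standard library are available. Lean on these libraries where they do the work, as an engineer would, in place of code of your own. Each camera call takes 0.05 s, during which the arm holds its last target. There are 200 camera calls.

## Working session

There is one attempt and no reset: what is moved stays moved. The work goes in short steps, Python scripts to look and compute and a shell command to move; the robot and the scene stay as the last step left them, time stands still between calls to the robot, and variables do not carry over. Pictures are saved under pics/ and viewed, at most 10 in all, crops included, and the job is handed in when it is done.

```bash
mkdir -p pics; cat > h.py <<'E'
import numpy as np,cv2
from plant import *
def px2w(cam,u,v,depth=None,z=None,info=None):
    c=info or camera_info(cam);T=np.array(c["T"])
    r=np.array([(u-c["cx"])/c["fx"],-(v-c["cy"])/c["fy"],-1.0])
    if depth is not None: return T[:3,:3]@(r*depth)+T[:3,3]
    d=T[:3,:3]@r;o=T[:3,3];return o+d*(z-o[2])/d[2]
E
python3 - <<'E'
from h import *
im={}
for c in("top","scene"):
    p,d=grab_frame(c);im[c]=p;cv2.imwrite(f"pics/{c}0.png",p)
    print(c,{k:v for k,v in camera_info(c).items() if k!="T"},np.round(camera_info(c)["T"],3).tolist())
    for n in("cover","ridge_top","tab_top","seat_end","feeder"):
        for r in pinpoint(c,n)[:3]:
            u,v=r["position"];dd=d[int(v),int(u)] if 0<=int(v)<420 and 0<=int(u)<560 else 0
            print(c,n,round(r["conf"],2),np.round([u,v],1),dd,np.round(px2w(c,u,v,dd),3))
print(state())
E
```

```text
top {'fx': 504.7917380963309, 'fy': 504.7917380963309, 'cx': 277.1031108308901, 'cy': 208.31856798933168} [[0.003, 0.982, -0.188, 0.272], [-1.0, 0.004, 0.002, -0.003], [0.002, 0.188, 0.982, 1.451], [0.0, 0.0, 0.0, 1.0]]
top cover 0.89 [330.  157.4] 1.4977884 [ 0.703 -0.162  0.009]
top cover 0.88 [213.2 229.2] 1.3543091 [0.471 0.166 0.11 ]
top cover 0.87 [318.6 209.8] 1.4530411 [ 0.542 -0.125  0.024]
top ridge_top 0.89 [321.3 277.8] 1.4345434 [ 0.348 -0.132  0.005]
top ridge_top 0.68 [212.4 230.8] 1.353249 [0.467 0.168 0.11 ]
top ridge_top 0.68 [331.1 157.2] 1.4894862 [ 0.701 -0.165  0.017]
top tab_top 0.53 [216.7 201.9] 1.3802893 [0.548 0.16  0.098]
top seat_end 0.96 [214.9 214.1] 1.3714947 [0.514 0.163 0.101]
top seat_end 0.38 [126.  275.9] 1.386867 [0.349 0.409 0.053]
top seat_end 0.21 [249.8 240.2] 1.3087306 [0.437 0.065 0.15 ]
top feeder 0.77 [223.8 208.7] 1.3777226 [0.53  0.14  0.098]
top feeder 0.45 [176.3 196.3] 1.3427463 [0.555 0.263 0.138]
scene {'fx': 396.72561370130535, 'fy': 396.72561370130535, 'cx': 283.2165515724655, 'cy': 209.23686215235946} [[-0.515, -0.648, 0.561, 1.
[... 933 characters left out ...]
joint_pos': array([ 1.23001191e+00,  5.26761668e-02,  1.61290171e+00,  1.21723745e-05,
        1.47603055e+00, -1.19010362e-01]), 'joint_vel': array([ 0.00019235, -0.0022944 ,  0.00107888, -0.00266072, -0.00175033,
       -0.00140698]), 'joint_efforts': array([-1.47424351e-03, -3.93417907e+01, -3.70228636e+01, -2.41281568e-04,
        7.56290283e-04,  1.56527045e-05]), 'tool_pos': array([0.13746871, 0.60966635, 0.23131734]), 'tool_rot': array([-7.69641977e-06,  1.10660497e-01,  9.93858267e-01, -6.29746288e-06]), 'contact_force': array([ 0.26848842, -0.4574946 ,  0.23309447]), 'ft_torque': array([ 0.00860303, -0.01863256, -0.02636187]), 'grasp_force': 0.0, 'gripper_width': 1.0005209431034314}
```

View pics/top0.png

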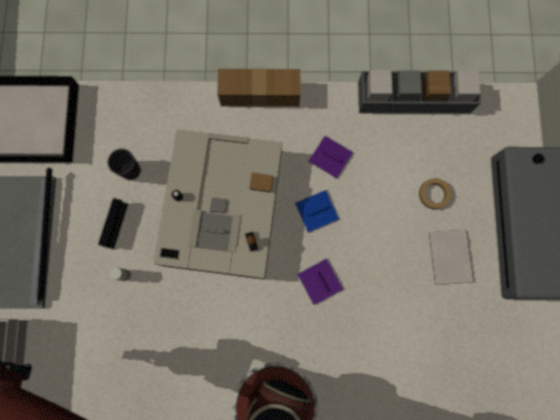

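View pics/scene0.png

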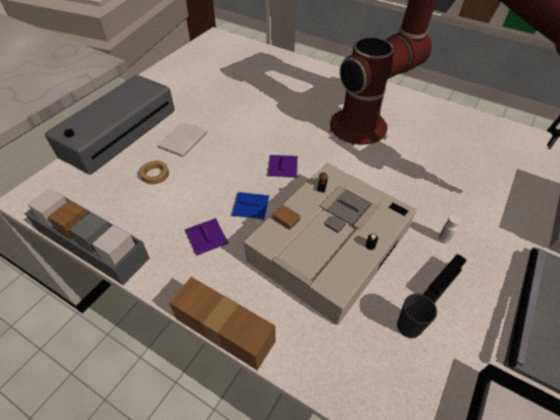

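The top picture shows the feeder at about (220,205), with the grey cover at (215,232) and the tab at (218,205). The stamp is at (252,240), the clip box at (261,182) and the roller at (177,195). The scene view agrees: the cover is at (349,207) and the blue and purple look-alikes are off to the side. I'll get the feeder's pose from depth.

```bash
python3 - <<'E'
from h import *
p,d=grab_frame("top");c=camera_info("top");T=np.array(c["T"])
V,U=np.mgrid[:420,:560]
P=np.stack([(U-c["cx"])/c["fx"]*d,-(V-c["cy"])/c["fy"]*d,-d],-1)@T[:3,:3].T+T[:3,3]
m=(P[...,2]>.075)&(P[...,2]<.125)&(P[...,0]>.25)&(P[...,0]<.85)&(P[...,1]>-.05)&(P[...,1]<.4)
m=cv2.morphologyEx(m.astype(np.uint8),cv2.MORPH_OPEN,np.ones((3,3)))
n,l,s,_=cv2.connectedComponentsWithStats(m);m=l==1+np.argmax(s[1:,4])
r=cv2.minAreaRect(P[m][:,:2].astype(np.float32)*1000);print("feeder rect",r,"z med",np.median(P[m][:,2]))
for n_ in("cover","tab_top","snap_tab","stamp","spare_roller","clip_box"):
    for q in masks_of("top",n_)[:3]:
        R=q["region"]
        if R.sum()<5:continue
        pts=P[R]; rr=cv2.minAreaRect(pts[:,:2].astype(np.float32)*1000)
        print(n_,round(q["conf"],2),np.round(q["box"]),np.round(np.median(pts,0),3),"rect",np.round(rr[0],0),np.round(rr[1],0),round(rr[2],1),"zmax",pts[:,2].max().round(3))
E
```

```text
feeder rect ((550.5718994140625, 153.6453857421875), (301.2970886230469, 381.814453125), 82.85145568847656) z med 0.09887651851038315
cover 0.82 [296. 188.  44.  45.] [ 0.541 -0.122  0.008] rect [452. -55.] [128. 352.] 53.8 zmax 1.451
cover 0.68 [311. 139.  43.  38.] [ 0.705 -0.165  0.008] rect [525. -72.] [106. 513.] 63.0 zmax 1.451
cover 0.67 [296. 259.  43.  47.] [ 0.337 -0.128  0.008] rect [316. -88.] [101. 191.] 28.0 zmax 1.451
tab_top 0.47 [207. 196.  22.  19.] [0.539 0.153 0.098] rect [540. 155.] [46. 42.] 81.7 zmax 0.106
snap_tab 0.6 [211. 200.  16.  12.] [0.539 0.154 0.098] rect [541. 153.] [40. 39.] 82.1 zmax 0.106
stamp 0.64 [245. 234.  14.  16.] [0.436 0.062 0.117] rect [441.  63.] [53. 25.] 19.9 zmax 0.158
stamp 0.31 [198. 214.  33.  35.] [0.466 0.164 0.098] rect [385. 121.] [314. 117.] 27.1 zmax 1.451
spare_roller 0.5 [154. 130. 131. 149.] [0.55  0.153 0.099] rect [530. 161.] [347. 504.] 88.0 zmax 1.451
spare_roller 0.48 [168. 187.  15.  17.] [0.56  0.263 0.13 ] rect [567. 268.] [40. 27.] 45.5 zmax 0.142
clip_box 0.82 [249. 174.  24.  20.] [0.599 0.038 0.122] rect [448.  33.] [354.  63.] 1.5 zmax 1.451
```

```bash
python3 -m handwheel '[[[0.027,-0.0303,0,0,0,0.37],[0.027,-0.0303,0,0,0,0.37],[0.027,-0.0303,0,0,0,0.37],[0.027,-0.0303,0,0,0,0.37],[0.027,-0.0303,0,0,0,0.37],[0.027,-0.0303,0,0,0,0.37],[0.027,-0.0303,0,0,0,0.37],[0.027,-0.0303,0,0,0,0.37],[0.027,-0.0303,0,0,0,0.37],[0.027,-0.0303,0,0,0,0.37],[0.027,-0.0303,0,0,0,0.37],[0.027,-0.0303,0,0,0,0.37],[0.027,-0.0303,0,0,0,0.37],[0.027,-0.0303,0,0,0,0.37],[0.027,-0.0303,0,0,0,0.37],[0,0,0,0,0,0],[0,0,0,0,0,0],[0,0,0,0,0,0]]]' 0
python3 - <<'E'
from h import *
s=state();c=camera_info("wrist");p,d=grab_frame("wrist");cv2.imwrite("pics/w0.png",p)
print(s["tool_pos"],s["tool_rot"],s["time"])
for n in("ridge_top","tab_top","seat_end","cover"):
    for r in pinpoint("wrist",n)[:2]:
        u,v=r["position"];z={"ridge_top":.112,"tab_top":.099}.get(n,.09)
        w=px2w("wrist",u,v,z=z,info=c);print(n,round(r["conf"],2),np.round([u,v]),np.round(w,4))
E
```

```text
time: 2.45
tool_pos: [0.5423, 0.1552, 0.2312]
tool_rot: [-0.0, 0.063, 0.998, 0.0]
contact_force: [0.1, 0.9, -0.6]
gripper_width: 0.001
grasp_force: 0.0
[0.54230494 0.15517675 0.23115452] [-3.26910096e-04  6.27060071e-02  9.98031977e-01  1.53559772e-04] 2.45
ridge_top 0.72 [ 23. 354.] [ 0.6459 -0.0824  0.112 ]
ridge_top 0.58 [ 10. 211.] [ 0.522  -0.0481  0.112 ]
seat_end 0.61 [287. 166.] [0.5187 0.1587 0.09  ]
cover 0.79 [ 26. 200.] [ 0.5196 -0.0502  0.09  ]
cover 0.75 [288. 100.] [0.4705 0.1658 0.09  ]
```

View pics/w0.png

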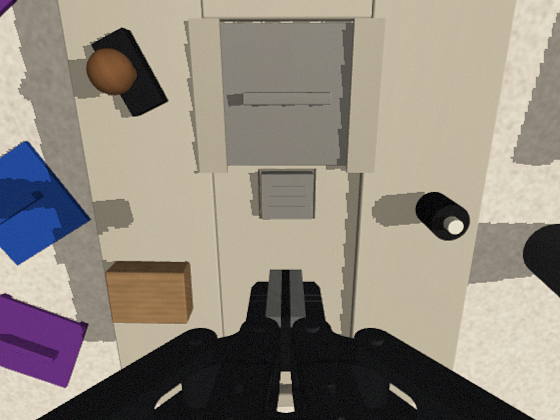

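The wrist view shows the tab at (287,194), the ridge at (287,98) and the channel running straight down the image, so the yaw is right. The tool is over the tab, so I'll descend and press.

```bash
python3 -m handwheel '[[[-0.001,0,-0.03,0,0,0],[-0.001,0,-0.035,0,0,0],[0,0,-0.035,0,0,0],[0,0,-0.02,0,0,0],[0,0,-0.006,0,0,0],[0,0,-0.003,0,0,0],[0,0,-0.003,0,0,0],[0,0,-0.003,0,0,0],[0,0,-0.002,0,0,0],[0,0,-0.002,0,0,0],[0,0,0,0,0,0],[0,0,0,0,0,0]]]' 0
```

```text
time: 3.7
tool_pos: [0.5419, 0.1556, 0.0938]
tool_rot: [0.002, 0.062, 0.998, 0.001]
contact_force: [1.9, 1.2, 3.9]
gripper_width: 0.003
grasp_force: 1.9
```

```bash
python3 -m handwheel '[[[0,0,-0.002,0,0,0],[0,0,-0.002,0,0,0],[0,0,-0.0015,0,0,0],[0,0,0,0,0,0],[0,0,0,0,0,0]]]' 0
```

```text
time: 4.12
tool_pos: [0.5419, 0.1555, 0.0899]
tool_rot: [0.001, 0.062, 0.998, 0.0]
contact_force: [-3.8, 0.2, 16.1]
gripper_width: 0.006
grasp_force: 8.0
```

The tab is at its stop (16 N at deck height). I'll lift and move back behind the ridge.

```bash
python3 -m handwheel '[[[0,0,0.02,0,0,0],[0,0,0.035,0,0,0],[-0.01,0.0012,0.035,0,0,0],[-0.03,0.0037,0.02,0,0,0],[-0.03,0.0037,0,0,0,0],[-0.029,0.0036,0,0,0,0],[0,0,0,0,0,0],[0,0,0,0,0,0]]]' 0
python3 - <<'E'
from h import *
c=camera_info("wrist");s=state();p,d=grab_frame("wrist");cv2.imwrite("pics/w1.png",p);print(s["tool_pos"])
pt,dt=grab_frame("top")
for cam,i in(("wrist",c),("top",None)):
  for n in("ridge_top","cover","tab_top","seat_end"):
    for r in pinpoint(cam,n)[:3]:
        u,v=r["position"];z={"ridge_top":.112,"tab_top":.09}.get(n,.09)
        print(cam,n,round(r["conf"],2),np.round([u,v]),np.round(px2w(cam,u,v,z=z,info=i),4))
E
```

```text
time: 4.78
tool_pos: [0.44, 0.1671, 0.1954]
tool_rot: [-0.001, 0.062, 0.998, -0.001]
contact_force: [0.4, 0.2, 0.2]
gripper_width: 0.001
grasp_force: 0.0
[0.43998913 0.16707414 0.19544637]
wrist ridge_top 0.79 [287. 262.] [0.4688 0.1644 0.112 ]
wrist ridge_top 0.61 [ 10. 320.] [ 0.4901 -0.036   0.112 ]
wrist cover 0.86 [290. 245.] [0.4663 0.1668 0.09  ]
wrist cover 0.76 [ 24. 306.] [ 0.4922 -0.0416  0.09  ]
wrist cover 0.53 [433. 351.] [0.5722 0.2692 0.09  ]
top ridge_top 0.84 [317. 210.] [ 0.5232 -0.1138  0.112 ]
top ridge_top 0.78 [215. 230.] [0.468  0.1598 0.112 ]
top ridge_top 0.76 [317. 281.] [ 0.3338 -0.1108  0.112 ]
top cover 0.94 [318. 280.] [ 0.339  -0.1155  0.09  ]
top cover 0.83 [313. 212.] [ 0.5225 -0.1052  0.09  ]
top cover 0.61 [330. 158.] [ 0.6773 -0.1524  0.09  ]
top tab_top 0.37 [217. 202.] [0.5495 0.1606 0.09  ]
top seat_end 0.73 [216. 211.] [0.5238 0.1619 0.09  ]
```

View pics/w1.png

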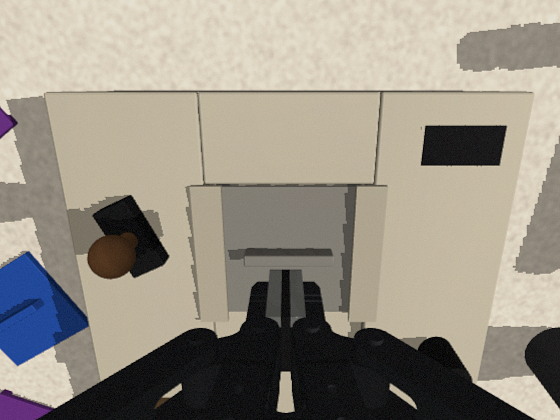

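The ridge, at (287,258), is 29 mm ahead of the fingers and centred. I'll go down behind it, then push.

```bash
python3 -m handwheel '[[[0,0,-0.03,0,0,0],[0,0,-0.035,0,0,0],[0,0,-0.018,0,0,0],[0,0,-0.009,0,0,0],[0,0,0,0,0,0],[0,0,0,0,0,0]]]' 0; python3 -m handwheel '[[[0.006,-0.0008,0,0,0,0],[0.006,-0.0007,0,0,0,0],[0.006,-0.0008,0,0,0,0],[0.006,-0.0007,0,0,0,0],[0.006,-0.0008,0,0,0,0],[0.006,-0.0007,0,0,0,0],[0,0,0,0,0,0]]]' 0
```

```text
time: 5.78
tool_pos: [0.4419, 0.1674, 0.1053]
tool_rot: [0.0, 0.062, 0.998, 0.0]
contact_force: [-0.3, -0.3, 0.2]
gripper_width: -0.001
grasp_force: 0.0
time: 6.37
tool_pos: [0.4789, 0.1627, 0.1051]
tool_rot: [0.001, 0.063, 0.998, 0.0]
contact_force: [0.2, 0.1, 0.2]
gripper_width: 0.0
grasp_force: 0.0
```

```bash
python3 - <<'E'
from h import *
c=camera_info("wrist");p,d=grab_frame("wrist");cv2.imwrite("pics/w2.png",p)
for n in("ridge_top","cover"):
    for r in pinpoint("wrist",n)[:2]:
        u,v=r["position"];print(n,round(r["conf"],2),np.round([u,v]),np.round(px2w("wrist",u,v,z=.112 if n[0]=="r" else .09,info=c),4))
E
```

```text
(no output)
```

View pics/w2.png

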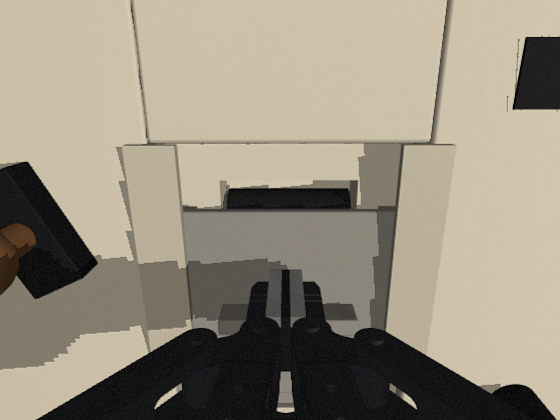

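The rear edge, at row 208, has left the back of the seat and the roller shows, so the cover is sliding. I'll keep pushing, then back off slightly and lift.

```bash
python3 -m handwheel '[[[0.008,-0.001,0,0,0,0],[0.008,-0.001,0,0,0,0],[0.008,-0.001,0,0,0,0],[0.008,-0.001,0,0,0,0],[0.008,-0.001,0,0,0,0],[0.008,-0.001,0,0,0,0],[0.008,-0.001,0,0,0,0],[0.008,-0.001,0,0,0,0],[0.008,-0.001,0,0,0,0],[0.008,-0.001,0,0,0,0],[0.008,-0.001,0,0,0,0],[0.008,-0.001,0,0,0,0],[0.006,-0.0008,0,0,0,0],[0.003,-0.0004,0,0,0,0],[0,0,0,0,0,0],[0,0,0,0,0,0]]]' 0; python3 -m handwheel '[[[-0.006,0.0007,0,0,0,0],[-0.006,0.0007,0.005,0,0,0],[0,0,0.03,0,0,0],[-0.01,0.001,0.035,0,0,0],[-0.03,0.0037,0.03,0,0,0],[-0.035,0.004,0,0,0,0],[-0.035,0.004,0,0,0,0],[0,0,0,0,0,0],[0,0,0,0,0,0]]]' 0
python3 - <<'E'
from h import *
c=camera_info("wrist");p,d=grab_frame("wrist");pt,dt=grab_frame("top")
cv2.imwrite("pics/w3.png",np.hstack([cv2.resize(p,(400,300)),cv2.resize(pt[110:290,140:380],(400,300))]))
ps,ds=grab_frame("scene")
ax=np.array([.9922,-.1245]);ay=np.array([.1245,.9922])
for cam,i in(("wrist",c),("top",None),("scene",None)):
  for n in("ridge_top","cover"):
    for r in pinpoint(cam,n)[:3]:
        u,v=r["position"];w=px2w(cam,u,v,z=.112 if n[0]=="r" else .09,info=i);q=w[:2]-[.5506,.1536]
        print(cam,n,round(r["conf"],2),np.round([u,v]),"feeder xy",np.round([q@ax,q@ay],4))
E
```

```text
time: 7.85
tool_pos: [0.5826, 0.1496, 0.1047]
tool_rot: [-0.0, 0.062, 0.998, -0.0]
contact_force: [0.3, -0.5, 1.0]
gripper_width: -0.006
grasp_force: 0.0
time: 8.6
tool_pos: [0.459, 0.164, 0.2042]
tool_rot: [0.0, 0.062, 0.998, 0.0]
contact_force: [0.4, -0.6, 0.5]
gripper_width: 0.003
grasp_force: 0.0
wrist ridge_top 0.68 [ 18. 302.] feeder xy [-0.0263 -0.1949]
wrist ridge_top 0.63 [290. 388.] feeder xy [0.0516 0.0024]
wrist cover 0.75 [ 42. 412.] feeder xy [ 0.0997 -0.217 ]
wrist cover 0.68 [ 25. 286.] feeder xy [-0.0269 -0.2035]
top ridge_top 0.95 [221. 182.] feeder xy [ 0.0497 -0.    ]
top ridge_top 0.89 [318. 279.] feeder xy [-0.1755 -0.2925]
top ridge_top 0.85 [332. 152.] feeder xy [ 0.173  -0.2898]
top cover 0.88 [330. 158.] feeder xy [ 0.1641 -0.2901]
top cover 0.81 [319. 212.] feeder xy [ 0.0075 -0.2759]
top cover 0.79 [319. 281.] feeder xy [-0.1798 -0.2959]
scene ridge_top 0.95 [322. 232.] feeder xy [ 0.0504 -0.0025]
scene ridge_top 0.93 [285. 160.] feeder xy [-0.1044 -0.244 ]
scene ridge_top 0.74 [250. 199.] feeder xy [ 0.0809 -0.2217]
scene cover 0.72 [282. 167.] feeder xy [-0.0964 -0.2458]
scene cover 0.7 [252. 208.] feeder xy [ 0.086  -0.2091]
scene cover 0.6 [319. 239.] feeder xy [ 0.0588 -0.0035]
```

View pics/w3.png

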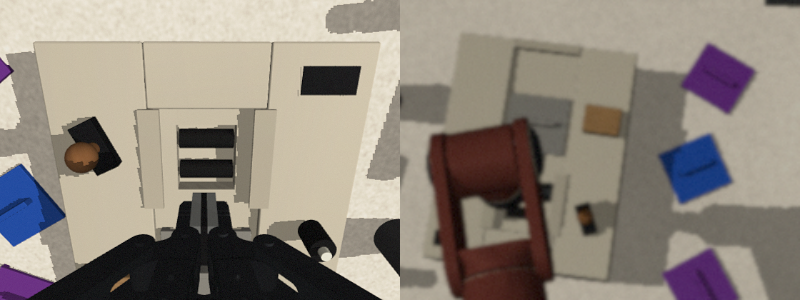

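The seat is empty with both rollers showing. The cover lies square in the tray, at (540,125) in the right half, and its centre is about +50 mm along the slide and on the centre line. The bystanders haven't moved and the arm is clear, so I'm handing in.

```bash
python3 -c "from plant import *; print(job_done())"
```

```text
the job is handed in; nothing more can be done
None
```

I pressed the snap tab to its stop and pushed the cover off its seat; it lies in the tray about 50 mm past the feeder's origin and on the centre line. The arm was clear when I handed in at about 9 s, and no verdict was returned.

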